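Lay out the indigo shade row

TASK

Set the four blue thread bobbins out as a shade row on the wooden rack: one standing upright inside each dish, running in order from the palest, in the dish next to the white button, to the darkest, in the dish next to the black button. Leave the red-banded pigment jar standing where it is.

Things in the scene. Friction and masses are not known exactly. Their poses are not given: they have to be found in the camera images.
- bobbin_pale: upright thread bobbin wound with very pale, whitish blue (the lightest) thread, one of four alike but for shade; 63 mm high: wooden foot 40 mm across and 5 mm thick, straight thread body 38 mm across from 5 to 49 mm up, then a sloping shoulder and a small wooden tip 14 mm across. 60 to 105 g. Starts standing on the table. Origin: centre of its underside, z up along its axis
- bobbin_sky: upright thread bobbin wound with light sky blue (second lightest) thread, one of four alike but for shade; 63 mm high: wooden foot 40 mm across and 5 mm thick, straight thread body 38 mm across from 5 to 49 mm up, then a sloping shoulder and a small wooden tip 14 mm across. 60 to 105 g. Starts standing on the table. Origin: centre of its underside, z up along its axis
- bobbin_mid: upright thread bobbin wound with strong mid blue (second darkest) thread, one of four alike but for shade; 63 mm high: wooden foot 40 mm across and 5 mm thick, straight thread body 38 mm across from 5 to 49 mm up, then a sloping shoulder and a small wooden tip 14 mm across. 60 to 105 g. Starts standing on the table. Origin: centre of its underside, z up along its axis
- bobbin_navy: upright thread bobbin wound with blackish navy blue (the darkest) thread, one of four alike but for shade; 63 mm high: wooden foot 40 mm across and 5 mm thick, straight thread body 38 mm across from 5 to 49 mm up, then a sloping shoulder and a small wooden tip 14 mm across. 60 to 105 g. Starts standing on the table. Origin: centre of its underside, z up along its axis
- dish_1: shallow round wooden dish, the first of the row, counted from the robot's left (+y). 68 mm across outside, 59 mm inside; inner floor 6 mm above its underside, rim 10 mm above it (4 mm deep). Fixed on a light wooden batten 12 mm thick, so the inner floor is 18 mm above the table. Dishes stand 78 mm apart in a straight line. Origin: centre of its underside; y points along the row to the left
- dish_2: shallow round wooden dish, the second of the row, counted from the robot's left (+y). 68 mm across outside, 59 mm inside; inner floor 6 mm above its underside, rim 10 mm above it (4 mm deep). Fixed on a light wooden batten 12 mm thick, so the inner floor is 18 mm above the table. Dishes stand 78 mm apart in a straight line. Origin: centre of its underside; y points along the row to the left
- dish_3: shallow round wooden dish, the third of the row, counted from the robot's left (+y). 68 mm across outside, 59 mm inside; inner floor 6 mm above its underside, rim 10 mm above it (4 mm deep). Fixed on a light wooden batten 12 mm thick, so the inner floor is 18 mm above the table. Dishes stand 78 mm apart in a straight line. Origin: centre of its underside; y points along the row to the left
- dish_4: shallow round wooden dish, the fourth of the row, counted from the robot's left (+y). 68 mm across outside, 59 mm inside; inner floor 6 mm above its underside, rim 10 mm above it (4 mm deep). Fixed on a light wooden batten 12 mm thick, so the inner floor is 18 mm above the table. Dishes stand 78 mm apart in a straight line. Origin: centre of its underside; y points along the row to the left
- white_button: small fixed white button, 30 mm across and 6 mm high, on one end of the batten, 57 mm from the centre of the nearest end dish; it marks the light end of the row, which may be the left or the right end (a black button marks the other, dark end). Origin: centre of its underside
- pigment_red: bystander: jar with a red band and a white cap, 48 mm across and 66 mm high, standing loose on the table between the bobbins. Origin: centre of its underside
Not all that is in view belongs to the job. What is shaped like the bobbin_pale but green is not meant.

How it is judged:
At the end, for the whole second after the job is handed in: Each bobbin stands upright (within 0.1 rad) and at rest on the floor of its own dish, its centre within 12.5 mm of the dish's centre, in order of shade: pale, sky, mid, navy, counted from the dish next to the white button. The pigment jar is within 30 mm of its start and upright (((horizontal distance between white_button and dish_1 below 0.1 m and horizontal distance between bobbin_pale and dish_1 below 0.0125 m and z of bobbin_pale in the frame of dish_1 between 0.003 and 0.009 m and horizontal distance between bobbin_sky and dish_2 below 0.0125 m and z of bobbin_sky in the frame of dish_2 between 0.003 and 0.009 m and horizontal distance between bobbin_mid and dish_3 below 0.0125 m and z of bobbin_mid in the frame of dish_3 between 0.003 and 0.009 m and horizontal distance between bobbin_navy and dish_4 below 0.0125 m and z of bobbin_navy in the frame of dish_4 between 0.003 and 0.009 m) or (horizontal distance between white_button and dish_4 below 0.1 m and horizontal distance between bobbin_pale and dish_4 below 0.0125 m and z of bobbin_pale in the frame of dish_4 between 0.003 and 0.009 m and horizontal distance between bobbin_sky and dish_3 below 0.0125 m and z of bobbin_sky in the frame of dish_3 between 0.003 and 0.009 m and horizontal distance between bobbin_mid and dish_2 below 0.0125 m and z of bobbin_mid in the frame of dish_2 between 0.003 and 0.009 m and horizontal distance between bobbin_navy and dish_1 below 0.0125 m and z of bobbin_navy in the frame of dish_1 between 0.003 and 0.009 m)) and angle between each of bobbin_pale, bobbin_sky, bobbin_mid, bobbin_navy's own z axis and vertical below 0.1 rad and linear speed of each of bobbin_pale, bobbin_sky, bobbin_mid, bobbin_navy below 0.02 m/s and angular speed of each of bobbin_pale, bobbin_sky, bobbin_mid, bobbin_navy below 0.2 rad/s); the robot touches nothing.
It fails at once if the red-banded pigment jar is shifted by more than 30 mm or tipped (distance of pigment_red from where it was at the start of the episode above 0.03 m or angle between pigment_red's own z axis and vertical above 0.3 rad).
It also fails if it takes over 83 s, if anything falls off the work surface, if the arm or the gripper's body presses on something with over 40 N, if the wrist force passes 120 N, or if a joint passes its speed limit or range.

ROBOT

A 6-joint arm with a two-finger parallel gripper is mounted at the origin on a cart in front of the work surface, level with it; the furniture and walls round the work are solid. World frame = base frame: x ahead of the robot, y to its left, z up, the work surface at z = 0. Lengths are in m, angles in rad, forces in N, time in s.
With the tool pointing down it reaches from about 0.275 to 0.875 m from the base axis. Payload 12.5 kg.
Tool frame: the origin (TCP) lies between the finger pads; the fingertips stand 22 mm ahead of it and the grasp point (between the pads) lies 3 mm ahead of it (ctrl.nose_length is the z of the fingertips in the tool frame, in m); z points along the fingers, y is the line along which they close (so a half turn about z gives the same grasp; the last joint's range is limited). The gripper opens to 85 mm and grips with 20 to 120 N. Pads are 22 mm wide; open, the fingers measure 114 mm over their backs; the gripper's body (76 mm by 85 mm) begins 54 mm behind the grasp point. The pads swing forward as they close: fully open they stand 13 mm farther back than shut.
Start: joints at [1.18, 0.351, 1.652, -0, 1.139, -0.085], TCP at [0.166, 0.524, 0.253] pointing down, gripper open.
Joint ranges: [-2.75, 2.75], [-0.79, 2.1], [0.01, 2.65], [-1.57, 4.71], [0.07, 3.14], [-2.87, 2.87]. Speed limits (rad/s): [2.22, 2.22, 2.79, 3.14, 3.14, 3.14].

INTERFACE

Orientations are given as a unit quaternion [x, y, z, w].
In Python, from station import ctrl, viewer gives the robot as it stands. The module is installed in compiled form; this text tells all that it offers.
- The arm moves only by the tool servo_tool, never from a script. Its argument "increments" is a list of rows, each a list of 7 numbers: the shift along the tool's x, y, z in units of 50 mm (1.0 is 50 mm), then the turn, a rotation vector about the tool's x, y, z in units of 6 degrees (1.0 is 6 degrees), then the opening, from 0 (shut) to 1 (fully open). A call has 1 to 20 rows; each row is the pose to reach, as a shift and turn from the pose commanded when the call began, along the tool's axes at that moment; what a row does not reach only later rows make up. A row lasts 1/10 s, in which the tool goes at most 50 mm and 8.59 degrees, less where a joint would pass 70% of its speed; a pose out of reach is approached as far as the arm can. A call with a gripper value outside its range is refused whole. The fingers move at their own pace and stop on an object; the grip force is fixed at half the most. Time passes only in rows, so rows that repeat a pose let the fingers close. It gives the time, the measured TCP pose, the force, the opening and the grip force at its end, in the units of the state.
- ctrl.get_obs(): the state, without advancing time (a new reading comes with each control period).
- viewer.snapshot(name): name is "scene" or "top" or "wrist"; returns the picture (480x640x3 uint8, red, green, blue); there is no depth.
- viewer.camera_model(name): a dict with "fx", "fy", "cx", "cy" (pixels), "pose" (4x4, takes a point from camera to world coordinates). Camera axes: x right, y up, looking along -z (the intrinsics and any distortion apply to the point x, -y, -z); pixel columns grow to the right and rows downward; lengths in m; the calibration is good to about 2 mm. A picture is of the moment at which its call begins: read the wrist's pose just before it. camera_model takes no time and is no camera call; for the wrist camera it gives the pose at the moment of the call.
- ctrl.close_job(): hands the job in; it is judged then, once.
The state is a dict: "clock": time; "joints": joint angles; "qd": joint speeds; "joint_torque": joint torques, N m; "tcp_pos": TCP position; "orientation": TCP orientation; "force": force on the tool from outside, world axes, zero at the start; "torque": the same for the moment, N m; "gripper_width": finger opening in m; "grip_force": force on a finger pad.
Only numpy, scipy, OpenCV 4.12 (cv2) and the standard library are available. Lean on these libraries where they do the work, as an engineer would, in place of code of your own. Each camera call takes 0.05 s, during which the arm holds its last target. There are 200 camera calls.

## Working session

There is one attempt and no reset: what is moved stays moved. The work goes in short steps, Python scripts to look and compute and a tool call to move; the robot and the scene stay as the last step left them, time stands still between calls to the robot, and variables do not carry over. Pictures are saved under pics/ and viewed, at most 14 in all, crops included, and the job is handed in when it is done.

Besides the shell and the picture viewer there is one more tool, called by a JSON object that holds its "name" and its "arguments". servo_tool: Moves the arm, as the interface text tells. Its arguments: {"type":"object","properties":{"increments":{"type":"array"}},"required":["increments"]}

```bash
mkdir -p pics; python3 - <<'E'
from station import ctrl, viewer
import cv2
for n in("top","scene"):
    cv2.imwrite(f"pics/{n}0.png",viewer.snapshot(n)[:,:,::-1]); m=viewer.camera_model(n); print(n,m)
o=ctrl.get_obs(); print(o['tcp_pos'],o['orientation'],o['gripper_width'],o['clock'])
E
```

```text
top {'fx': 598.3196095702789, 'fy': 598.3196095702789, 'cx': 329.4005238979492, 'cy': 244.5364094977052, 'pose': array([[-0.01681009,  0.99338508, -0.11359358,  0.45946423],
       [-0.99985238, -0.01710513, -0.00162312, -0.00812302],
       [-0.00355542,  0.11354953,  0.99352598,  1.18868075],
       [ 0.        ,  0.        ,  0.        ,  1.        ]])}
scene {'fx': 433.23448701866545, 'fy': 433.23448701866545, 'cx': 323.83801093019184, 'cy': 239.51186566372655, 'pose': array([[-0.71758711,  0.49805326, -0.48683846,  0.19032785],
       [-0.69646749, -0.51181531,  0.50296931,  0.42185169],
       [ 0.00133413,  0.69999146,  0.71414997,  0.63878615],
       [ 0.        ,  0.        ,  0.        ,  1.        ]])}
[0.16544527 0.52422872 0.25281515] [ 1.52293332e-01  9.88335193e-01 -5.19288327e-04 -1.33117036e-04] 0.08537493706392567 0.1
```

View pics/top0.png

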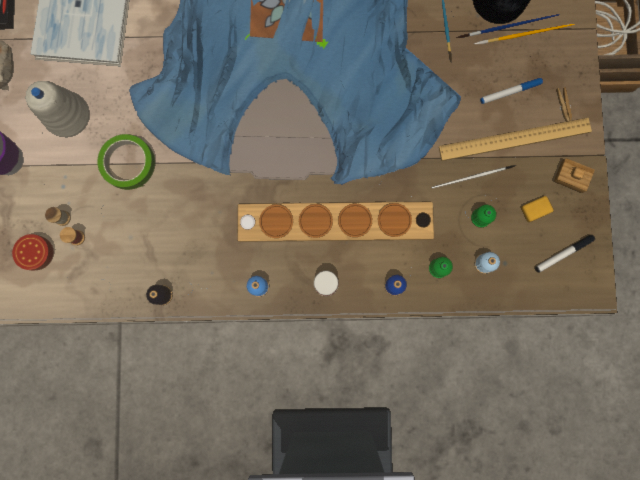

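View pics/scene0.png

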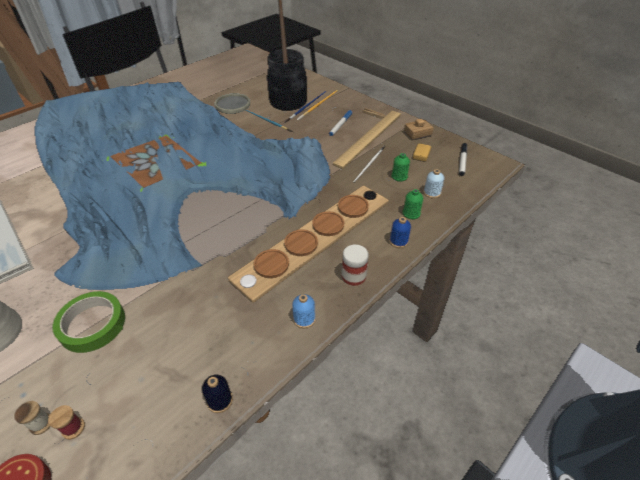

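Row: white button at (248,221) in the top view, so pale goes in dish_1 (left), and navy goes by the black button (423,220). In the top view, navy is at (158,294), sky (257,285), mid (396,285), pale (487,262) and the jar (326,283).

```bash
cat > h.py <<'E'
import numpy as np, cv2
from station import ctrl, viewer
from scipy.optimize import least_squares
def proj(m,P):
    T=np.linalg.inv(m['pose']); p=np.atleast_2d(P)@T[:3,:3].T+T[:3,3]
    return np.c_[m['cx']+m['fx']*p[:,0]/-p[:,2], m['cy']+m['fy']*-p[:,1]/-p[:,2]]
def back(m,uv,z):
    d=m['pose'][:3,:3]@[(uv[0]-m['cx'])/m['fx'],-(uv[1]-m['cy'])/m['fy'],-1]; c=m['pose'][:3,3]
    return (c+d*(z-c[2])/d[2])[:2]
a=np.linspace(0,2*np.pi,40)
def ring(r,z): return np.c_[r*np.cos(a),r*np.sin(a),0*a+z]
BODY=np.r_[ring(.019,.005),ring(.019,.049),ring(.009,.057)]
def hullc(m,P):
    h=cv2.convexHull(proj(m,P).astype(np.float32)); M=cv2.moments(h); return np.array([M['m10']/M['m00'],M['m01']/M['m00']]),M['m00']
def locate(m,c,P,x0):
    return least_squares(lambda q:hullc(m,P+[q[0],q[1],0])[0]-c,x0,diff_step=1e-3).x
E
python3 - <<'E'
from h import *
S={'top':dict(navy=(158,296),sky=(257,286),mid=(396,285),pale=(487,263)),'scene':dict(navy=(217,394),sky=(304,312),mid=(400,233),pale=(434,184))}
for n in S:
    im=cv2.imread(f'pics/{n}0.png'); m=viewer.camera_model(n); f=im.astype(int); hsv=cv2.cvtColor(im,cv2.COLOR_BGR2HSV)
    for k,(u,v) in S[n].items():
        R=20 if n=='scene' else 15
        c=(f[...,0]>f[...,2]+8) if k!='navy' else (f.max(2)<62)
        mk=np.zeros(c.shape,np.uint8); mk[v-R:v+R,u-R:u+R]=c[v-R:v+R,u-R:u+R]
        l=cv2.findContours(mk,0,2)[0]; h=cv2.convexHull(max(l,key=cv2.contourArea)); hm=np.zeros_like(mk); cv2.fillConvexPoly(hm,h,1)
        yy,xx=np.nonzero(hm); cc=np.array([xx.mean(),yy.mean()])
        q=locate(m,cc,BODY,back(m,cc,.03)); print(n,k,cc.round(1),q.round(4),'area',hm.sum(),round(hullc(m,BODY+[*q,0])[1]))
im=cv2.imread('pics/top0.png'); m=viewer.camera_model('top')
for k,uv,z in [('white',(248,222),.018),('d1',(276.5,221),.02),('d2',(316,220.5),.02),('d3',(355,220),.02),('d4',(395,220),.02),('black',(423.5,220),.018)]: print(k,back(m,uv,z).round(4))
c=cv2.resize(im[195:305,140:300],None,fx=5,fy=5,interpolation=2); cv2.imwrite('pics/c1.png',c)
c=cv2.resize(im[195:305,290:450],None,fx=5,fy=5,interpolation=2); cv2.imwrite('pics/c2.png',c)
E
```

```text
top navy [158.4 294.2] [0.5011 0.3262] area 379 431
top sky [256.8 285.5] [0.5145 0.1355] area 353 360
top mid [395.8 284.6] [ 0.5117 -0.1331] area 333 354
top pale [487.5 262. ] [ 0.5527 -0.3127] area 378 419
scene navy [216.4 392.1] [0.5014 0.3263] area 808 900
scene sky [303.4 309.8] [0.5152 0.136 ] area 623 658
scene mid [400.1 232. ] [ 0.512  -0.1309] area 471 499
scene pale [433.9 183.3] [ 0.5526 -0.3102] area 376 410
white [0.641  0.1541]
d1 [0.6417 0.0975]
d2 [0.6413 0.0194]
d3 [ 0.641  -0.0576]
d4 [ 0.6396 -0.1365]
black [ 0.6389 -0.1931]
```

View pics/c1.png

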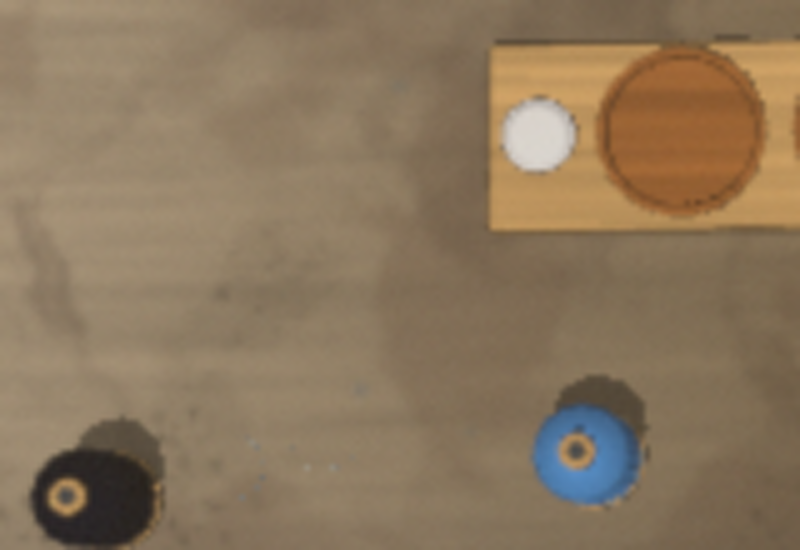

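View pics/c2.png

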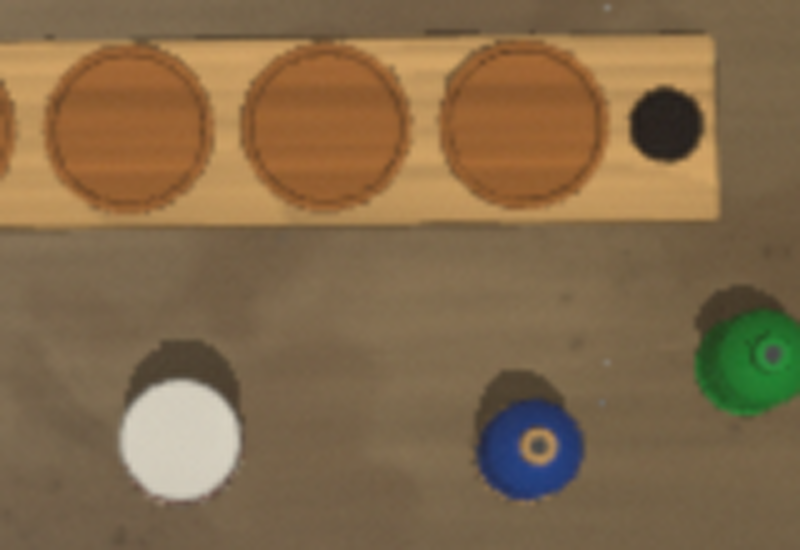

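Dishes in the crops are centred at (682,131) in c1 and at (129,128), (326,127), (525,124) in c2. Dish positions: d1 (.642,.0985), d2 (.6415,.0205), d3 (.641,-.0575), d4 (.640,-.1355). The bobbins agree within 2.5 mm between cameras. I'm moving over navy first.

{"name": "servo_tool", "arguments": {"increments": [[-7.6,-1.76,2,0,0,12.08,0.7],[-7.6,-1.76,2,0,0,12.08,0.7],[-7.6,-1.76,2,0,0,12.08,0.7],[-7.6,-1.76,2,0,0,12.08,0.7],[-7.6,-1.76,2,0,0,12.08,0.7],[-7.6,-1.76,2,0,0,12.08,0.7],[-7.6,-1.76,2,0,0,12.08,0.7],[-7.6,-1.76,2,0,0,12.08,0.7],[-7.6,-1.76,2,0,0,12.08,0.7],[-7.6,-1.76,2,0,0,12.08,0.7],[-7.6,-1.76,2,0,0,12.08,0.7],[-7.6,-1.76,2,0,0,12.08,0.7],[-7.6,-1.76,2,0,0,12.08,0.7]]}}

```text
clock: 1.4
tcp_pos: [0.5008, 0.3268, 0.1537]
orientation: [0.706, 0.708, 0.0, 0.0]
force: [0.6, 0.1, -0.9]
gripper_width: 0.0595
grip_force: 0.0
```

```bash
python3 - <<'E'
from h import *
m=viewer.camera_model('wrist'); im=viewer.snapshot('wrist')[:,:,::-1].copy()
P=proj(m,np.r_[ring(.020,.003),ring(.019,.049),ring(.007,.063)]+[.501,.3262,0])
for u,v in P: cv2.circle(im,(int(u),int(v)),1,(0,0,255),-1)
cv2.imwrite('pics/w1.png',im); print(ctrl.get_obs()['tcp_pos'])
E
```

```text
[0.50091939 0.3267655  0.15362552]
```

View pics/w1.png

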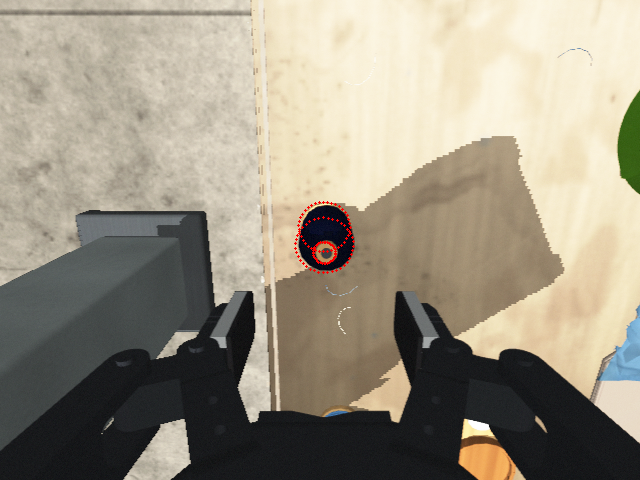

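The wrist view matches the model: navy at (325,235) lies within about 1 px of the overlay. Descend, grip, lift.

{"name": "servo_tool", "arguments": {"increments": [[0,0,0.8,0,0,0,0.7],[0,0,1.6,0,0,0,0.7],[0,0,2.1,0,0,0,0.7],[0,0,2.32,0,0,0,0.7],[0,0,2.32,0,0,0,0.7],[0,0,2.32,0,0,0,0],[0,0,2.32,0,0,0,0],[0,0,2.32,0,0,0,0],[0,0,2.32,0,0,0,0],[0,0,2.32,0,0,0,0],[0,0,2.32,0,0,0,0],[0,0,2.1,0,0,0,0],[0,0,1.6,0,0,0,0],[0,0,1.0,0,0,0,0],[0,0,0.32,0,0,0,0],[0,0,0.32,0,0,0,0]]}}

```text
clock: 3.05
tcp_pos: [0.5034, 0.3273, 0.1428]
orientation: [0.707, 0.707, 0.004, 0.001]
force: [1.1, 0.0, -0.9]
gripper_width: 0.0369
grip_force: 60.1
```

{"name": "servo_tool", "arguments": {"increments": [[-0.4,0.12,0,0,0,0,0],[-1.1,0.33,0,0,0,0,0],[-1.9,0.57,0,0,0,0,0],[-2.7,0.81,0,0,0,0,0],[-3.5,1.05,0,0,0,0,0],[-4.3,1.3,0,0,0,0,0],[-5.1,1.54,0,0,0,0,0],[-5.9,1.78,0,0,0,0,0],[-6.7,2.02,0,0,0,0,0],[-7.5,2.26,0,0,0,0,0],[-8.2,2.47,0,0,0,0,0],[-8.7,2.62,0,0,0,0,0],[-9.05,2.73,0,0,0,0,0],[-9.22,2.78,0,0,0,0,0],[-9.22,2.78,0,0,0,0,0],[-9.22,2.78,0.3,0,0,0,0],[-9.22,2.78,0.7,0,0,0,0],[-9.22,2.78,1.0,0,0,0,0],[-9.22,2.78,1.2,0,0,0,0],[-9.22,2.78,1.2,0,0,0,0]]}}

```text
clock: 5.05
tcp_pos: [0.6396, -0.1341, 0.0755]
orientation: [0.707, 0.707, -0.001, -0.001]
force: [0.4, -0.5, -1.3]
gripper_width: 0.0365
grip_force: 60.1
```

{"name": "servo_tool", "arguments": {"increments": [[0,0,0.2,0,0,0,0],[0,0,0.35,0,0,0,0],[0,0,0.4,0,0,0,0],[0,0,0.4,0,0,0,0],[0,0,0.4,0,0,0,0]]}}

```text
clock: 5.55
tcp_pos: [0.6405, -0.1349, 0.0574]
orientation: [0.707, 0.707, 0.0, 0.0]
force: [-0.1, -0.6, -0.5]
gripper_width: 0.0366
grip_force: 60.4
```

{"name": "servo_tool", "arguments": {"increments": [[0,0,0.04,0,0,0,0],[0,0,0.04,0,0,0,0.3],[0,0,0.04,0,0,0,0.7],[0,0,0.04,0,0,0,0.7],[0,0,0.04,0,0,0,0.7],[0,0,-0.4,0,0,0,0.7],[0,0,-1.0,0,0,0,0.7],[0,0,-1.6,0,0,0,0.7],[0.04,-0.8,-1.6,0,0,0,0.7],[0.04,-1.6,-1.6,0,0,0,0.7],[0.04,-2.3,-1.6,0,0,0,0.7],[0.04,-2.58,-1.6,0,0,0,0.7],[0.04,-2.58,-1.6,0,0,0,0.7],[0.04,-2.58,-1.6,0,0,0,0.7],[0.04,-2.58,-1.6,0,0,0,0.7]]}}

```text
clock: 7.05
tcp_pos: [0.5124, -0.1329, 0.1373]
orientation: [0.707, 0.707, 0.0, 0.0]
force: [-0.2, 0.4, -0.4]
gripper_width: 0.0595
grip_force: 0.0
```

```bash
python3 - <<'E'
from h import *
print(ctrl.get_obs()['tcp_pos'])
m=viewer.camera_model('wrist'); im=viewer.snapshot('wrist')[:,:,::-1].copy()
for p in ([.512,-.132,0],[.640,-.1355,.018]):
  for u,v in proj(m,np.r_[ring(.020,.003),ring(.019,.049),ring(.007,.063)]+p): cv2.circle(im,(int(u),int(v)),1,(0,0,255),-1)
cv2.imwrite('pics/w2.png',im)
E
```

```text
[ 0.51241035 -0.13293882  0.13733471]
```

View pics/w2.png

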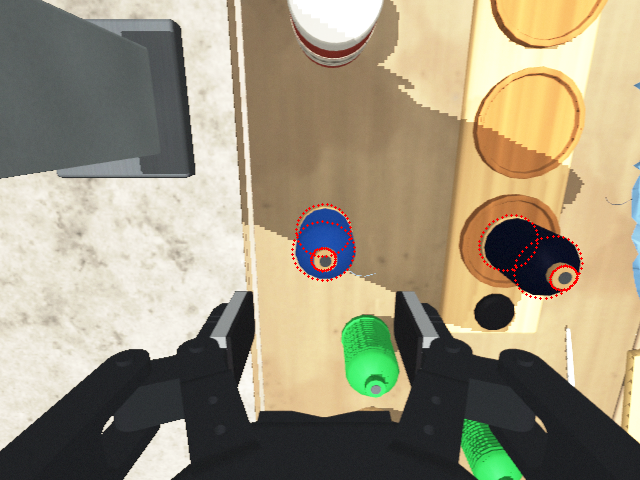

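The navy stands in dish 4 and matches its overlay, at about (530,255). Mid at (325,240) is as expected. Pick mid.

{"name": "servo_tool", "arguments": {"increments": [[0,0,0.8,0,0,0,0.7],[0,0,1.5,0,0,0,0.7],[0,0,2.0,0,0,0,0.7],[0,0,2.0,0,0,0,0.7],[0,0,2.0,0,0,0,0],[0,0,2.0,0,0,0,0],[0,0,2.0,0,0,0,0],[0,0,2.0,0,0,0,0],[0,0,2.0,0,0,0,0],[0,0,1.6,0,0,0,0],[0,0,0.9,0,0,0,0],[0,0,0.2,0,0,0,0],[0,0,0,0,0,0,0],[0.3,0.5,0,0,0,0,0],[0.7,1.2,0,0,0,0,0],[1.1,1.9,0,0,0,0,0],[1.4,2.4,0,0,0,0,0],[1.5,2.57,0,0,0,0,0],[1.5,2.57,0,0,0,0,0],[1.5,2.57,0,0,0,0,0]]}}

```text
clock: 9.1
tcp_pos: [0.6389, -0.0583, 0.1368]
orientation: [0.707, 0.707, -0.0, -0.0]
force: [0.1, -0.5, -0.9]
gripper_width: 0.0369
grip_force: 60.3
```

{"name": "servo_tool", "arguments": {"increments": [[0,0,0.5,0,0,0,0],[0,0,1.0,0,0,0,0],[0,0,1.4,0,0,0,0],[0,0,1.58,0,0,0,0],[0,0,1.63,0,0,0,0],[0,0,1.63,0,0,0,0],[0,0,1.63,0,0,0,0.3],[0,0,1.63,0,0,0,0.7],[0,0,1.63,0,0,0,0.7],[0,0,1.63,0,0,0,0.7],[0,0,1.0,0,0,0,0.7],[0,0,0.3,0,0,0,0.7],[0,0,0,0,0,0,0.7],[0.8,-0.5,0,0,0,0,0.7],[1.6,-1.0,0,0,0,0,0.7],[2.4,-1.55,0,0,0,0,0.7],[3.2,-2.1,0,0,0,0,0.7],[3.87,-2.52,0,0,0,0,0.7],[3.87,-2.52,0,0,0,0,0.7],[3.87,-2.52,0,0,0,0,0.7]]}}

```text
clock: 11.1
tcp_pos: [0.5138, 0.1361, 0.1371]
orientation: [0.707, 0.708, -0.0, 0.0]
force: [0.4, -0.9, 0.3]
gripper_width: 0.0599
grip_force: 0.0
```

{"name": "servo_tool", "arguments": {"increments": [[0,0,0.8,0,0,0,0.7],[0,0,1.5,0,0,0,0.7],[0,0,2.0,0,0,0,0.7],[0,0,2.0,0,0,0,0.7],[0,0,2.0,0,0,0,0],[0,0,2.0,0,0,0,0],[0,0,2.0,0,0,0,0],[0,0,2.0,0,0,0,0],[0,0,2.0,0,0,0,0],[0,0,1.6,0,0,0,0],[0,0,0.9,0,0,0,0],[0,0,0.2,0,0,0,0],[0,0,0,0,0,0,0],[-0.4,0.45,0,0,0,0,0],[-1.0,1.1,0,0,0,0,0],[-1.6,1.8,0,0,0,0,0],[-2.1,2.3,0,0,0,0,0],[-2.3,2.53,0,0,0,0,0],[-2.3,2.53,0,0,0,0,0],[-2.3,2.53,0,0,0,0,0]]}}

```text
clock: 13.1
tcp_pos: [0.6397, 0.021, 0.1366]
orientation: [0.707, 0.707, -0.0, -0.001]
force: [-0.4, 0.5, -0.6]
gripper_width: 0.0365
grip_force: 60.3
```

{"name": "servo_tool", "arguments": {"increments": [[0,0,0.5,0,0,0,0],[0,0,1.0,0,0,0,0],[0,0,1.4,0,0,0,0],[0,0,1.58,0,0,0,0],[0,0,1.63,0,0,0,0],[0,0,1.63,0,0,0,0],[0,0,1.63,0,0,0,0.3],[0,0,1.63,0,0,0,0.7],[0,0,1.63,0,0,0,0.7],[0,0,1.63,0,0,0,0.7],[0,0,1.0,0,0,0,0.7],[0,0,0.3,0,0,0,0.7],[0,0,0,0,0,0,0.7],[0,0,0,0,0,0,0.7]]}}

```text
clock: 14.5
tcp_pos: [0.6415, 0.0206, 0.1394]
orientation: [0.707, 0.707, 0.001, 0.001]
force: [0.5, -0.5, -0.2]
gripper_width: 0.0596
grip_force: 0.0
```

{"name": "servo_tool", "arguments": {"increments": [[-0.8,-0.21,0,0,0,0,0.65],[-1.7,-0.45,0,0,0,0,0.65],[-2.6,-0.7,0,0,0,0,0.65],[-3.5,-0.94,0,0,0,0,0.65],[-4.4,-1.18,0,0,0,0,0.65],[-5.3,-1.42,0,0,0,0,0.65],[-6.1,-1.63,0,0,0,0,0.65],[-6.65,-1.78,0,0,0,0,0.65],[-6.65,-1.78,0,0,0,0,0.65],[-6.65,-1.78,0,0,0,0,0.65],[-6.65,-1.78,0,0,0,0,0.65]]}}

```text
clock: 15.6
tcp_pos: [0.5514, -0.3106, 0.1364]
orientation: [0.707, 0.707, -0.0, -0.001]
force: [-0.5, -0.0, -0.7]
gripper_width: 0.0558
grip_force: 0.0
```

```bash
python3 - <<'E'
from h import *
print(ctrl.get_obs()['tcp_pos'])
m=viewer.camera_model('wrist'); im=viewer.snapshot('wrist')[:,:,::-1].copy()
for p in ([.5527,-.312,0],[.640,-.1355,.018]):
  for u,v in proj(m,np.r_[ring(.020,.003),ring(.019,.049),ring(.007,.063)]+p): cv2.circle(im,(int(u),int(v)),1,(0,0,255),-1)
cv2.imwrite('pics/w3.png',im)
E
```

```text
[ 0.55143671 -0.31063355  0.13636866]
```

View pics/w3.png

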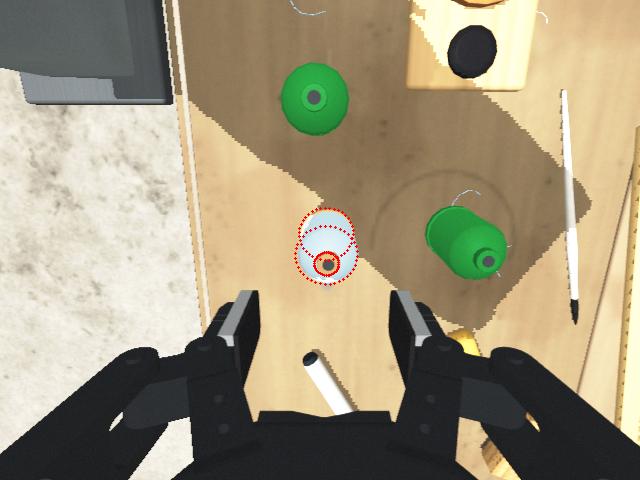

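Pale at (327,245) matches its overlay, and the right finger clears the green bobbins.

{"name": "servo_tool", "arguments": {"increments": [[0,0,0.8,0,0,0,0.65],[0,0,1.5,0,0,0,0.65],[0,0,2.0,0,0,0,0.65],[0,0,2.0,0,0,0,0.65],[0,0,2.0,0,0,0,0],[0,0,2.0,0,0,0,0],[0,0,2.0,0,0,0,0],[0,0,2.0,0,0,0,0],[0,0,2.0,0,0,0,0],[0,0,1.6,0,0,0,0],[0,0,0.9,0,0,0,0],[0,0,0.2,0,0,0,0],[0,0,-0.4,0,0,0,0],[0,0,-0.4,0,0,0,0]]}}

```text
clock: 17.05
tcp_pos: [0.553, -0.3129, 0.1622]
orientation: [0.707, 0.707, 0.001, 0.004]
force: [0.5, 0.3, -0.9]
gripper_width: 0.0368
grip_force: 60.1
```

{"name": "servo_tool", "arguments": {"increments": [[0.4,0.09,0,0,0,0,0],[1.1,0.24,0,0,0,0,0],[1.9,0.41,0,0,0,0,0],[2.7,0.59,0,0,0,0,0],[3.5,0.76,0,0,0,0,0],[4.3,0.94,0,0,0,0,0],[5.1,1.11,0,0,0,0,0],[5.9,1.29,0,0,0,0,0],[6.7,1.46,0,0,0,0,0],[7.4,1.61,0,0,0,0,0],[7.9,1.72,0,0,0,0,0],[8.21,1.79,0,0,0,0,0],[8.21,1.79,0,0,0,0,0],[8.21,1.79,0,0,0,0,0],[8.21,1.79,0,0,0,0,0]]}}

```text
clock: 18.55
tcp_pos: [0.6408, 0.0974, 0.1571]
orientation: [0.708, 0.707, -0.0, -0.0]
force: [-0.6, -0.7, -1.1]
gripper_width: 0.0365
grip_force: 60.1
```

Descend 101 mm, release, rise.

{"name": "servo_tool", "arguments": {"increments": [[0,0,0.6,0,0,0,0],[0,0,1.2,0,0,0,0],[0,0,1.7,0,0,0,0],[0,0,1.95,0,0,0,0],[0,0,2.03,0,0,0,0],[0,0,2.03,0,0,0,0],[0,0,2.03,0,0,0,0],[0,0,2.03,0,0,0,0.3],[0,0,2.03,0,0,0,0.7],[0,0,2.03,0,0,0,0.7],[0,0,2.03,0,0,0,0.7],[0,0,1.3,0,0,0,0.7],[0,0,0.5,0,0,0,0.7],[0,0,-0.4,0,0,0,0.7],[1,-0.5,-1,0,0,0,0.7],[2,-1,-1,0,0,0,0.7],[3,-1.5,-1,0,0,0,0.7],[4,-2,-1,0,0,0,0.7],[4,-2,-1,0,0,0,0.7],[4,-2,-1,0,0,0,0.7]]}}

```text
clock: 20.55
tcp_pos: [0.5391, 0.3018, 0.2073]
orientation: [0.706, 0.709, 0.0, -0.0]
force: [0.1, -0.7, 0.4]
gripper_width: 0.0599
grip_force: 0.0
```

```bash
python3 - <<'E'
from h import *
m=viewer.camera_model('top'); im=viewer.snapshot('top')[:,:,::-1].copy()
c=cv2.resize(im[190:310,240:440],None,fx=4,fy=4,interpolation=2)
for p in ([.642,.0985,.018],[.6415,.0205,.018],[.641,-.0575,.018],[.640,-.1355,.018]):
  for u,v in proj(m,np.r_[ring(.020,.003),ring(.007,.063)]+p): cv2.circle(c,(int((u-240+.5)*4),int((v-190+.5)*4)),1,(0,0,255),-1)
cv2.imwrite('pics/e1.png',c)
cv2.imwrite('pics/e2.png',viewer.snapshot('scene')[150:350,180:460,::-1])
E
```

```text
(no output)
```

View pics/e1.png

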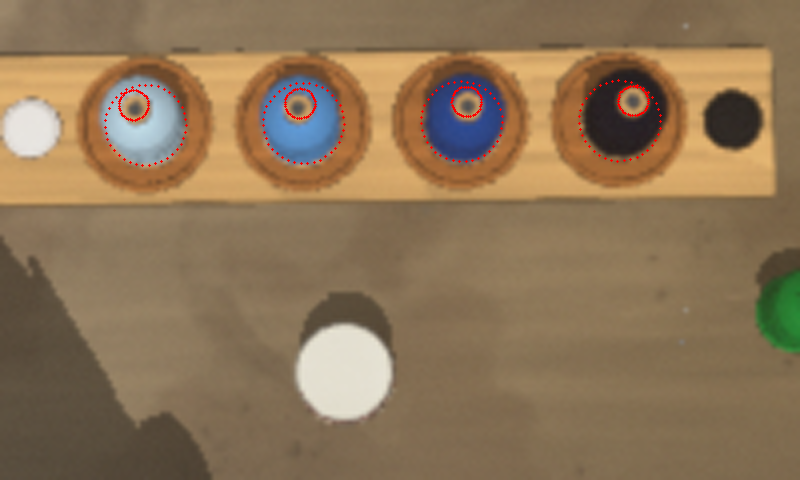

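View pics/e2.png

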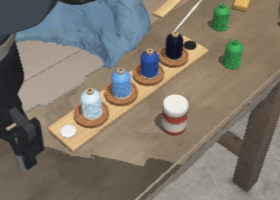

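All four bobbins stand upright and centred on their overlays, pale at (140,120) by the white button through to navy at (622,118) by the black one. The jar at (344,370) is undisturbed, and the arm is clear.

```bash
python3 -c "
from station import ctrl
print(ctrl.close_job())"
```

```text
the job is handed in; nothing more can be done
None
```

The job is handed in at about 20.7 s: pale, sky, mid and navy stand upright in dishes 1 to 4, from the white button to the black, and the red-banded jar was not touched; the hand-in call gave no verdict.

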